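# Size a jar stopper in the stepped gauge

### The arm

A 6-joint arm with a two-finger parallel gripper is mounted at the origin on a cart in front of the work surface, level with it; the furniture and walls round the work are solid. World frame = base frame: x ahead of the robot, y to its left, z up, the work surface at z = 0. Lengths are in m, angles in rad, forces in N, time in s.
With the tool pointing down it reaches from about 0.225 to 0.875 m from the base axis. Payload 3.4 kg.
Tool frame: the origin (TCP) lies on the centre line of the jaws, within the pads' length; the fingertips stand 17 mm ahead of it and the grasp point (between the pads) lies 2 mm behind it (manip.finger_overhang is the distance from the TCP to the fingertips, in m); y points along the fingers, x is the direction in which the jaws open and shut, and the axes are right-handed (so a half turn about y gives the same grasp; the last joint's range is limited). The gripper opens to 85 mm and grips with 20 to 120 N. Pads are 22 mm wide; open, the fingers measure 114 mm over their backs; the gripper's body (76 mm by 85 mm) begins 54 mm behind the grasp point. The pads swing forward as they close: fully open they stand 13 mm farther back than shut.
Start: joints at [1.224, 0.276, 1.505, -0, 1.361, -0.121], TCP at [0.129, 0.56, 0.219] pointing down, gripper open.
Joint ranges: [-2.89, 2.89], [-0.75, 2.08], [0.22, 2.7], [-1.18, 4.32], [0.11, 2.71], [-2.7, 2.7]. Speed limits (rad/s): [2.57, 2.57, 3.14, 3.14, 3.14, 3.14].

### API

Orientations are given as a unit quaternion [w, x, y, z].
In Python, from rig import manip gives the robot as it stands.
- The arm moves only by the tool arm_command, never from a script. Its argument "commands" is a list of rows, each a list of 3 entries, a list of its own where there are three numbers: the finger opening in cm, from 0 to 8.54, then the shift along the world's x, y, z in cm, then the turn about the world's z in rad. A call has 1 to 12 rows; each row shifts and turns the commanded pose from where the row before left it; what a row does not reach is not made up. A row lasts 1/10 s, in which the tool goes at most 50 mm and 8.59 degrees, less where a joint would pass 70% of its speed; a pose out of reach is approached as far as the arm can. A call with a gripper value outside its range is refused whole. The fingers move at their own pace and stop on an object; "grip_force" is the grip in N (left out, the last holds). Time passes only in rows, so rows that do not move let the fingers close. It gives the time, the measured TCP pose, the force and the opening at its end, in the units of the state.
- manip.get_state(): the state, without advancing time (a new reading comes with each control period).
- manip.get_image(name): name is "scene" or "side" or "wrist"; returns a dict with "pixels" (384x512x3 uint8, red, green, blue), "range_z" (384x512 float32, m along the optical axis (not along the pixel's ray), 0 where there is no reading), "intrinsics" (3x3 intrinsics, pixels), "R" (3x3) and "t" (3): a world point X has camera coordinates R X + t. Camera axes: x right, y down, z forward; pixel columns grow to the right and rows downward; lengths in m; the calibration is good to about 2 mm. A picture is of the moment at which its call begins.
- manip.sign_off(): hands the job in, once; it reports no verdict.
The state is a dict: "clock": time; "qpos": joint angles; "qd": joint speeds; "effort": joint torques, N m; "position": TCP position; "ee_rot": TCP orientation; "contact_force": force on the tool from outside, world axes, zero at the start; "moment": the same for the moment, N m; "width": finger opening in m.
Only numpy, scipy, OpenCV 4.12 (cv2) and the standard library are available. Lean on these libraries where they do the work, as an engineer would, in place of code of your own. Each camera call takes 0.05 s, during which the arm holds its last target.

### The job

Find the size of the larger of the two knobbed wooden jar stoppers in the stepped wooden gauge. First try it on the smallest well, resting it level and centred on that well for a moment, then try it in the next well up, and leave it sitting flat in the first well that it drops into. Leave the smaller stopper where it stands.

Things in the scene. Friction and masses are not known exactly. Their poses are not given: they have to be found in the camera images.
- stopper: the larger jar stopper, standing on the worktop: a brown wooden disc 56 mm across, 18 mm thick, with a thin dark seal round its side and an upright round knob of the same wood, 26 mm across and 36 mm tall, on its middle (54 mm tall in all, about 0.12 kg). Origin: centre of the underside; z points up through the knob
- small_stopper: the smaller jar stopper, a bystander of the same wood and form: disc 38 mm across and 14 mm thick, knob 20 mm across and 30 mm tall (44 mm in all). Origin: centre of the underside; z up
- well_small (a point): centre of the mouth, level with the step's top 24 mm above the worktop, of the gauge's smallest and lowest well: 44 mm across, 12 mm deep, 80 mm along the row (+y of the gauge) from the middle well. The larger stopper cannot enter it and rests on its rim. z up
- gauge: the gauge, fixed: pale wooden block 116 mm wide, 268 mm long, three steps in a row, tops 24, 30, 36 mm high, each with a round blind well 12 mm deep: small, middle (72 mm), large (88 mm, too wide). Origin: on the worktop under the middle well's centre, 30 mm below its mouth; z up, y along the row to the small well. The larger stopper enters the middle well with 8 mm to spare all round
Mind the look-alikes: they are no part of the job. Leave any green look-alike of the stopper alone.

How it is judged:
On the way:
1. the larger stopper is tried on the smallest well: resting level on its step, its centre within 15 mm of the well's centre (contact force between stopper and gauge above 0.3 N and horizontal distance between stopper and well_small below 0.015 m and z of stopper in the frame of well_small below 0.003 m and angle between stopper's own z axis and vertical below 0.17 rad), for 0.2 s.
At the end, for the whole second after the job is handed in: the larger stopper stands at rest on the floor of the middle well (underside at least 9 mm below its mouth, centre within 15 mm of the well's centre, within 10 degrees of upright), and the smaller stopper is within 30 mm of where it stood (horizontal distance between stopper and gauge below 0.015 m and z of stopper in the frame of gauge below 0.021 m and angle between stopper's own z axis and vertical below 0.17 rad and linear speed of stopper below 0.02 m/s and distance of small_stopper from where it was at the start of the episode below 0.03 m); the robot touches nothing.
It fails at once if the smaller stopper is moved by 30 mm or more (distance of small_stopper from where it was at the start of the episode above 0.03 m).
It also fails if it takes over 42 s, if anything falls off the work surface, if the arm or the gripper's body presses on something with over 40 N, if the wrist force passes 120 N, or if a joint passes its speed limit or range.

## Working session

There is one attempt and no reset: what is moved stays moved. The work goes in short steps, Python scripts to look and compute and a tool call to move; the robot and the scene stay as the last step left them, time stands still between calls to the robot, and variables do not carry over. Pictures are saved under pics/ and viewed, and the job is handed in when it is done.

Besides the shell and the picture viewer there is one more tool, called after "Emit:" in YAML: its name, and indented under it one key for each argument. arm_command: Moves the arm, as the interface text tells. Its arguments: {"type":"object","properties":{"commands":{"type":"array"},"grip_force":{"type":"number"}},"required":["commands"]}

```bash
mkdir -p pics; cat > h.py <<'E'
import numpy as np,cv2
from rig import manip
def grab(name,tag):
    d=manip.get_image(name); cv2.imwrite(f'pics/{tag}.png',cv2.cvtColor(d['pixels'],cv2.COLOR_RGB2BGR))
    np.savez(f'pics/{tag}.npz',**d); return d
def ray(d,u,v,z):
    K,R,t=d['intrinsics'],d['R'],d['t']
    c=-R.T@t; r=R.T@np.linalg.solve(K,[u,v,1]); return c+r*(z-c[2])/r[2]
def cloud(d):
    h,w=d['range_z'].shape; u,v=np.meshgrid(np.arange(w),np.arange(h)); Z=d['range_z']
    K=d['intrinsics']; P=np.stack([(u-K[0,2])/K[0,0]*Z,(v-K[1,2])/K[1,1]*Z,Z],-1)
    return (P-d['t'])@d['R']
E
python3 - <<'E'
from h import *
for n in('scene','side','wrist'):
    d=grab(n,n+'0'); print(n,-d['R'].T@d['t'],d['R'][2])
s=manip.get_state(); print({k:s[k] for k in('clock','position','ee_rot','contact_force','width')},manip.finger_overhang)
E
```

```text
scene [0.24382168 0.70847716 0.91355552] [ 0.18474348 -0.58307052 -0.79113755]
side [0.42915232 0.75076251 0.51159762] [ 0.04790383 -0.8403915  -0.53985864]
wrist [0.05400028 0.57602024 0.37350233] [ 0.29081862 -0.06895331 -0.9542903 ]
{'clock': 0.15, 'position': array([0.12861986, 0.56002909, 0.21855943]), 'ee_rot': array([-0.55291063,  0.55339796,  0.44007538, -0.44087889]), 'contact_force': array([ 0.05087416,  0.53333752, -0.00464713]), 'width': 0.08540295400578024} 0.017
```

View pics/scene0.png

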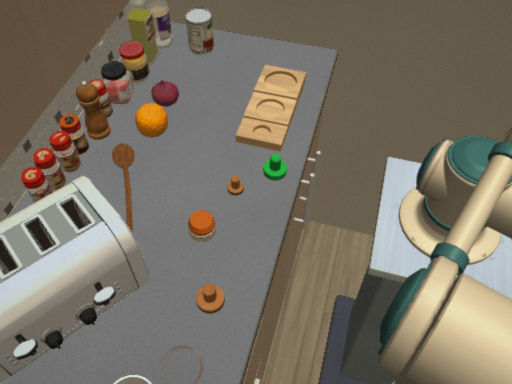

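View pics/side0.png

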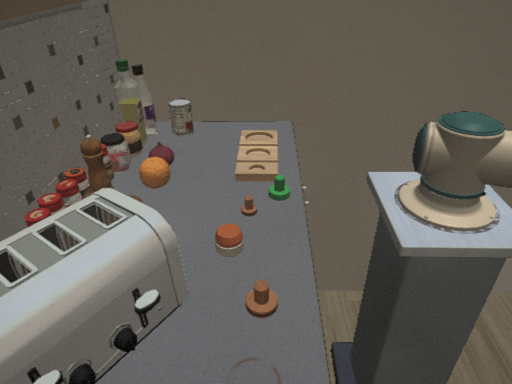

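View pics/wrist0.png

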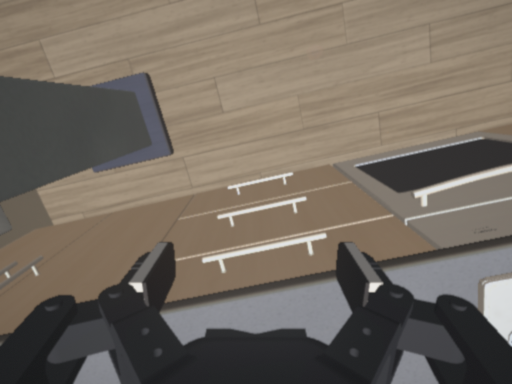

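The scene view shows the gauge at about (272,107), with its small, lowest well at the near end (263,130). These could be taken for the stopper:
- brown disc with knob at (209,298)
- the smaller one at (235,185)
- green look-alike at (275,167)
- orange-lidded jar without a knob at (202,223)

The description fits (209,298). Next I measure it and check a close crop.

```bash
python3 - <<'E'
from h import *
for n in('scene0','side0'):
    d=dict(np.load(f'pics/{n}.npz')); P=cloud(d); hsv=cv2.cvtColor(d['pixels'],cv2.COLOR_RGB2HSV)
    m=((hsv[...,0]<16)&(hsv[...,1]>120)&(hsv[...,2]>60)).astype('uint8')
    N,L,S,C=cv2.connectedComponentsWithStats(m)
    for i in range(1,N):
        if S[i,4]<60: continue
        q=P[L==i]; 
        top=q[:,2].max(); k=q[q[:,2]>top-0.006]
        kc=k.mean(0); print(n,C[i].round(),S[i,4],'zmax',top.round(4),'topmean',kc.round(4),'ext',(np.ptp(k[:,:2],axis=0)).round(3),'allext',np.ptp(q,axis=0).round(3), 'mid',((q.max(0)+q.min(0))/2).round(4))
    # gauge pts
    g=(P[...,2]>0.008)&(P[...,2]<0.045)&(hsv[...,0]>8)&(hsv[...,0]<28)&(hsv[...,1]>50)
    g=cv2.morphologyEx(g.astype('uint8'),cv2.MORPH_OPEN,np.ones((3,3)))
    N,L,S,C=cv2.connectedComponentsWithStats(g)
    for i in range(1,N):
        if S[i,4]>500:
            print('G',C[i],S[i]); q=P[L==i]
            for h in(.024,.030,.036):
                k=q[abs(q[:,2]-h)<.0025]; print(h,len(k),cv2.minAreaRect((k[:,:2]*1000).astype('float32')))
d=cv2.imread('pics/scene0.png'); a=cv2.resize(d[270:330,170:250],None,fx=5,fy=5,interpolation=2)
b=cv2.resize(d[60:200,220:320],None,fx=4,fy=4,interpolation=2); c=np.zeros((560,800,3),'uint8'); c[:300,:400]=a; c[:,400:]=b
cv2.imwrite('pics/crop.png',c)
E
```

```text
scene0 [208.  44.] 86 zmax 0.0445 topmean [ 0.7038 -0.4172  0.0412] ext [0.013 0.024] allext [0.02  0.037 0.036] mid [ 0.7037 -0.4262  0.0265]
scene0 [131.  50.] 373 zmax 0.9136 topmean [0.2438 0.7085 0.9136] ext [0. 0.] allext [0.643 0.999 0.834] mid [0.5651 0.2091 0.4965]
scene0 [ 98. 106.] 1351 zmax 0.9136 topmean [0.2438 0.7085 0.9136] ext [0. 0.] allext [0.653 0.877 0.912] mid [0.5705 0.2702 0.4575]
scene0 [ 64. 133.] 628 zmax 0.9136 topmean [0.2438 0.7085 0.9136] ext [0. 0.] allext [0.697 0.718 0.858] mid [0.5924 0.3495 0.4845]
scene0 [125. 173.] 680 zmax 0.9136 topmean [0.2438 0.7085 0.9136] ext [0. 0.] allext [0.552 0.717 0.912] mid [0.52   0.3498 0.4576]
scene0 [ 38. 168.] 706 zmax 0.9136 topmean [0.2438 0.7085 0.9136] ext [0. 0.] allext [0.661 0.585 0.836] mid [0.5741 0.4158 0.4954]
scene0 [ 74. 160.] 92 zmax 0.0642 topmean [0.8501 0.0894 0.0602] ext [0.003 0.009] allext [0.011 0.033 0.045] mid [0.8537 0.0888 0.0416]
scene0 [235. 185.] 214 zmax 0.9136 topmean [0.2438 0.7085 0.9136] ext [0. 0.] allext [0.248 0.682 0.909] mid [0.368  0.3677 0.4591]
scene0 [201. 223.] 540 zmax
[... 3203 characters left out ...]
11581420898438, 28.66057586669922), (88.1082763671875, 143.86566162109375), 74.6319351196289)
0.03 48 ((17.413681030273438, 32.85203552246094), (66.92251586914062, 132.71607971191406), 61.056617736816406)
0.036 18 ((-23.47576141357422, 57.036109924316406), (70.04216003417969, 12.012672424316406), 22.220561981201172)
G [261.02830189 301.9827044 ] [245 290  33  25 636]
0.024 30 ((438.4622802734375, 330.45428466796875), (24.023344039916992, 9.82796859741211), 6.188344955444336)
0.03 27 ((438.0789489746094, 330.18841552734375), (24.078378677368164, 10.907271385192871), 9.231314659118652)
0.036 30 ((438.2651062011719, 330.5086364746094), (23.760662078857422, 10.077583312988281), 7.25495719909668)
```

View pics/crop.png

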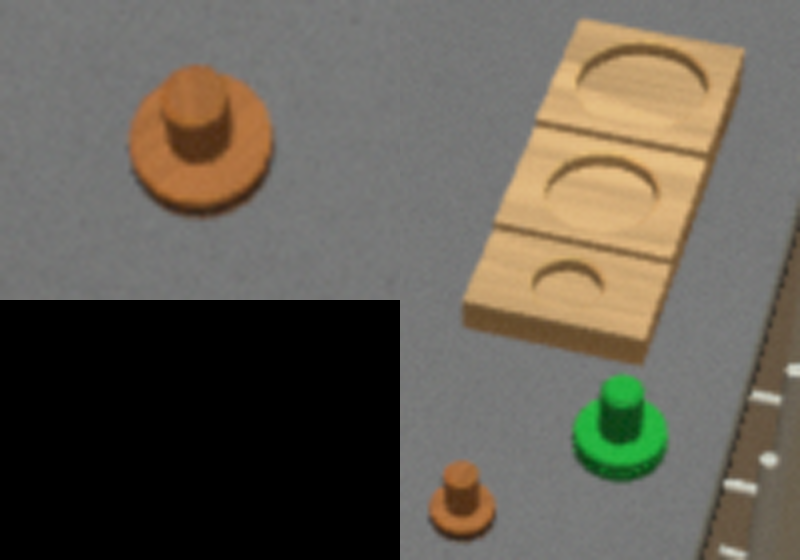

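The crop confirms the large brown stopper: disc, round knob and dark seal. The green one and the small one are clearly different. Next I measure the wells and the stopper axis by ray casting.

```bash
python3 - <<'E'
from h import *
for n in('scene0','side0'):
    d=dict(np.load(f'pics/{n}.npz')); P=cloud(d); ok=d['range_z']>0
    h,w=ok.shape; u,v=np.meshgrid(np.arange(w),np.arange(h))
    for nm,zt,yr,D in(('small',.024,(-.19,-.11),44),('mid',.030,(-.28,-.19),72),('large',.036,(-.37,-.27),88)):
        K,R,t=d['intrinsics'],d['R'],d['t']; c=-R.T@t
        r=np.stack([(u-K[0,2])/K[0,0],(v-K[1,2])/K[1,1],np.ones_like(u,float)],-1)@R
        X=c+r*((zt-c[2])/r[...,2])[...,None]
        m=ok&(P[...,2]<zt-.003)&(abs(X[...,0]-.46)<.048)&(X[...,1]>yr[0])&(X[...,1]<yr[1])
        m=cv2.morphologyEx(m.astype('uint8'),cv2.MORPH_OPEN,np.ones((2,2)))
        N,L,S,C=cv2.connectedComponentsWithStats(m); i=1+S[1:,4].argmax(); q=X[L==i][:,:2]*1000
        cc,rad=cv2.minEnclosingCircle(q.astype('float32')); print(n,nm,len(q),'bbox mid',((q.max(0)+q.min(0))/2).round(1),'ext',np.ptp(q,axis=0).round(1),'mean',q.mean(0).round(1),'circ',np.round(cc,1),round(2*rad,1),'D',D)
    # stoppers
    for nm,x,y,top,dt in(('big',.44,.33,.054,.018),('sml',.4735,.047,.044,.014)):
        near=ok&(np.hypot(P[...,0]-x,P[...,1]-y)<.05)
        k=P[near&(abs(P[...,2]-top)<.003)]; e=P[near&(abs(P[...,2]-dt)<.003)]
        print(n,nm,len(k),k.mean(0).round(4),np.ptp(k,axis=0).round(3),'disc',len(e),cv2.minEnclosingCircle((e[:,:2]*1000).astype('float32')))
    k=P[ok&(np.hypot(P[...,0]-.42,P[...,1]-.0)<.09)&(P[...,2]>.04)]; print(k.mean(0))
    # gauge edge angle
    hsv=cv2.cvtColor(d['pixels'],cv2.COLOR_RGB2HSV)
    g=ok&(P[...,2]>.021)&(P[...,2]<.039)&(abs(P[...,0]-.46)<.07)&(P[...,1]<-.09)&(P[...,1]>-.38)&(hsv[...,1]>50)
    q=P[g][:,:2]; print('rect',cv2.minAreaRect((q*1000).astype('float32')))
E
```

```text
scene0 small 175 bbox mid [ 458.1 -128.8] ext [42.5 41.7] mean [ 458.2 -128.8] circ [ 458.4 -129.1] 45.5 D 44
scene0 mid 369 bbox mid [ 457.1 -216.9] ext [70.4 58.8] mean [ 456.6 -213.4] circ [ 457.  -210.1] 72.5 D 72
scene0 large 554 bbox mid [ 456.3 -310.9] ext [86.9 87.3] mean [ 456.2 -308.9] circ [ 457.3 -311.5] 91.5 D 88
scene0 big 102 [0.4409 0.3218 0.0529] [0.023 0.024 0.005] disc 336 ((440.72247314453125, 321.4314880371094), 28.092037200927734)
scene0 sml 33 [0.475  0.0428 0.043 ] [0.014 0.018 0.005] disc 88 ((475.2663269042969, 43.96847152709961), 19.563186645507812)
[ 0.42132417 -0.00967908  0.04810431]
rect ((461.56878662109375, -234.679931640625), (274.86968994140625, 118.15052795410156), 89.4524917602539)
side0 small 97 bbox mid [ 457.9 -125.4] ext [38.9 39.5] mean [ 457.8 -123.8] circ [ 458.1 -124.7] 44.4 D 44
side0 mid 172 bbox mid [ 455.6 -211. ] ext [73.1 45.7] mean [ 456.6 -208. ] circ [ 455.6 -201. ] 74.2 D 72
side0 large 253 bbox mid [ 455.  -300.5] ext [85.3 75.3] mean [ 456.  -299.7] circ [ 457.5 -301.7] 92.4 D 88
side0 big 113 [0.4392 0.3233 0.0525] [0.022 0.023 0.003] disc 405 ((439.69195556640625, 322.3955383300781), 27.87698745727539)
side0 sml 20 [0.4743 0.0444 0.0424] [0.014 0.015 0.003] disc 73 ((473.82330322265625, 44.4645881652832), 18.608064651489258)
[ 0.41815682 -0.01083757  0.0471398 ]
rect ((459.7271728515625, -234.0006866455078), (274.599853515625, 115.67486572265625), 89.50916290283203)
```

Emit:
arm_command:
  commands:
    - [7, [2.8, -2.15, -0.5], 0]
    - [7, [2.8, -2.15, -0.5], 0]
    - [7, [2.8, -2.15, -0.5], 0]
    - [7, [2.8, -2.15, -0.5], 0]
    - [7, [2.8, -2.15, -0.5], 0]
    - [7, [2.8, -2.15, -0.5], 0]
    - [7, [2.8, -2.15, -0.5], 0]
    - [7, [2.8, -2.15, -0.5], 0]
    - [7, [2.8, -2.15, -0.5], 0]
    - [7, [2.8, -2.15, -0.5], 0]
    - [7, [2.8, -2.15, -0.5], 0]
    - [7, [0, 0, 0], 0]
  grip_force: 40

```text
clock: 1.35
position: [0.4397, 0.3213, 0.1632]
ee_rot: [-0.553, 0.555, 0.439, -0.44]
contact_force: [-0.2, 0.9, 0.8]
width: 0.0703
```

Emit:
arm_command:
  commands:
    - [7, [0, 0.05, -3], 0]
    - [7, [0, 0, -3], 0]
    - [7, [0, 0, -2.5], 0]
    - [7, [0, 0, -2], 0]
    - [7, [0, 0, -1.6], 0]
    - [7, [0, 0, 0], 0]
    - [7, [0, 0, 0], 0]

```text
clock: 2.05
position: [0.4363, 0.3248, 0.0433]
ee_rot: [0.553, -0.553, -0.44, 0.441]
contact_force: [-1.1, 0.7, 0.4]
width: 0.0702
```

```bash
python3 - <<'E'
from h import *
grab('wrist','w1')
E
```

```text
(no output)
```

View pics/w1.png

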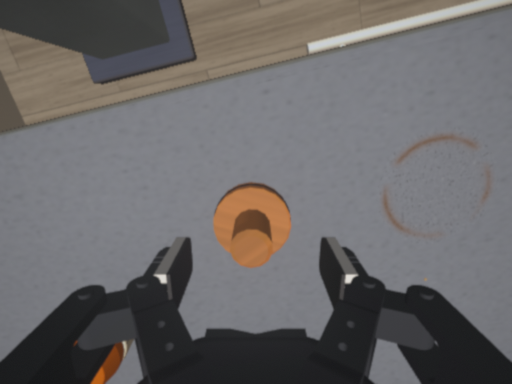

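```bash
python3 - <<'E'
from h import *
d=dict(np.load('pics/w1.npz')); s=manip.get_state(); print(s['position'],s['qd'].round(3),s['contact_force'])
for p in(s['position'],[.440,.322,.054],[.440,.322,.018]):
    c=d['K'] if 'K' in d else d['intrinsics']; q=c@(d['R']@np.array(p)+d['t']); print(p,q[:2]/q[2])
P=cloud(d);ok=d['range_z']>0
print('knob',P[245:260,245:260].reshape(-1,3).mean(0), ray(d,252,249,.054), 'disc',ray(d,252,224,.018))
E
```

```text
[0.43696441 0.32503288 0.04394188] [-0.002 -0.01  -0.01  -0.003 -0.005 -0.001] [ 0.08403238 -0.46810064  0.84913924]
[0.43696441 0.32503288 0.04394188] [258.14651719 236.29969957]
[0.44, 0.322, 0.054] [254.37822045 249.68234714]
[0.44, 0.322, 0.018] [254.59857532 224.46173512]
knob [0.44028864 0.32052846 0.05565465] [0.43925546 0.32074491 0.054     ] disc [0.43924357 0.3202841  0.018     ]
```

The wrist view shows the knob at (252,249) between the open pads, matching the earlier fix to about 2 mm. The TCP is off by about 4 mm, so I shift it and then close.

Emit:
arm_command:
  commands:
    - [7, [0.25, -0.4, -0.2], 0]
    - [7, [0, 0, 0], 0]
    - [4, [0, 0, 0], 0]
    - [1.5, [0, 0, 0], 0]
    - [1.5, [0, 0, 0], 0]
    - [1.5, [0, 0, 0], 0]
    - [1.5, [0, 0, 0], 0]
    - [1.5, [0, 0, 0], 0]

```text
clock: 2.9
position: [0.4396, 0.3203, 0.0421]
ee_rot: [-0.553, 0.553, 0.441, -0.44]
contact_force: [-0.0, -1.6, 6.3]
width: 0.0148
```

```bash
python3 - <<'E'
from h import *
grab('wrist','w2');d=grab('scene','s2'); print(manip.get_state()['width'],manip.get_state()['contact_force'])
a=cv2.imread('pics/w2.png')
b=cv2.resize(cv2.imread('pics/s2.png')[240:340,150:270],None,fx=3,fy=3)
c=np.zeros((384,800,3),'uint8');c[:,:440]=a[:,36:476];c[:300,440:]=b;cv2.imwrite('pics/w2c.png',c)
E
```

```text
0.01491658203706062 [-0.36903943 -1.08868321  5.86195344]
```

View pics/w2c.png

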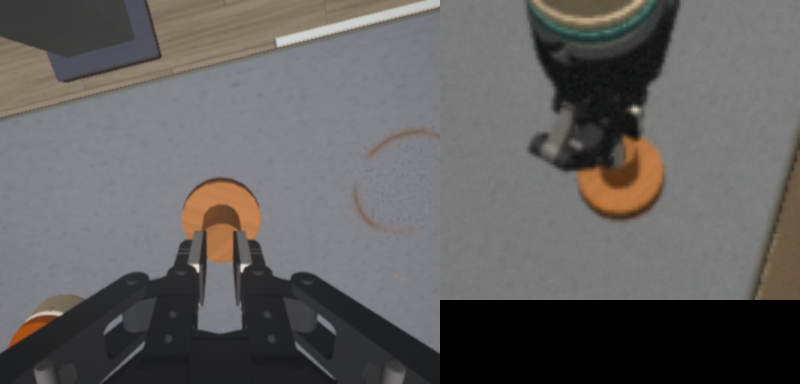

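```bash
python3 - <<'E'
from h import *
d=dict(np.load('pics/w2.npz'));P=cloud(d);s=manip.get_state();print(s['position'],s['moment'],-d['R'].T@d['t'])
for v in range(215,310,8): print(v,[ (u,P[v,u].round(3).tolist()) for u in(225,236,244,258,268,276,286)])
d=dict(np.load('pics/s2.npz'));P=cloud(d)
near=(np.hypot(P[...,0]-.44,P[...,1]-.32)<.05)&(d['range_z']>0)
e=P[near&(abs(P[...,2]-.018)<.003)];print(cv2.minEnclosingCircle((e[:,:2]*1000).astype('float32')),e[:,2].mean())
E
```

```text
[0.43957152 0.32035191 0.04212847] [-0.19939661  0.1606034  -0.01236075] [0.36476672 0.33615955 0.1971301 ]
215 [(225, [0.431, 0.299, 0.018]), (236, [0.432, 0.307, 0.019]), (244, [0.429, 0.314, 0.03]), (258, [0.429, 0.323, 0.037]), (268, [0.432, 0.329, 0.033]), (276, [0.439, 0.334, 0.019]), (286, [0.44, 0.341, 0.019])]
223 [(225, [0.437, 0.298, 0.018]), (236, [0.439, 0.305, 0.018]), (244, [0.428, 0.315, 0.046]), (258, [0.428, 0.323, 0.05]), (268, [0.431, 0.329, 0.047]), (276, [0.445, 0.333, 0.017]), (286, [0.446, 0.339, 0.019])]
231 [(225, [0.443, 0.296, 0.018]), (236, [0.427, 0.311, 0.058]), (244, [0.43, 0.314, 0.053]), (258, [0.431, 0.323, 0.056]), (268, [0.433, 0.328, 0.054]), (276, [0.431, 0.332, 0.059]), (286, [0.452, 0.338, 0.019])]
239 [(225, [0.449, 0.294, 0.018]), (236, [0.426, 0.312, 0.069]), (244, [0.434, 0.314, 0.055]), (258, [0.436, 0.321, 0.054]), (268, [0.438, 0.327, 0.054]), (276, [0.431, 0.332, 0.069]), (286, [0.459, 0.337, 0.018])]
247 [(225, [0.429, 0.305, 0.07]), (236, [0.427, 0.312, 0.077]), (244, [0.439, 0.312, 0.054]), (258, [0.442, 0.32, 0.054]), (268, [0.443,
[... 937 characters left out ...]
[0.425, 0.311, 0.11]), (236, [0.439, 0.31, 0.091]), (244, [0.504, 0.295, 0.001]), (258, [0.506, 0.306, 0.0]), (268, [0.508, 0.314, 0.001]), (276, [0.441, 0.328, 0.093]), (286, [0.43, 0.333, 0.109])]
295 [(225, [0.421, 0.313, 0.119]), (236, [0.442, 0.31, 0.092]), (244, [0.512, 0.293, -0.0]), (258, [0.514, 0.304, 0.0]), (268, [0.516, 0.312, 0.001]), (276, [0.445, 0.327, 0.093]), (286, [0.426, 0.333, 0.12])]
303 [(225, [0.421, 0.313, 0.124]), (236, [0.447, 0.308, 0.092]), (244, [0.52, 0.291, -0.0]), (258, [0.522, 0.302, 0.0]), (268, [0.525, 0.31, -0.001]), (276, [0.451, 0.326, 0.092]), (286, [0.425, 0.332, 0.124])]
((439.9590759277344, 321.9042663574219), 27.683809280395508) 0.01724999439547405
```

```bash
python3 - <<'E'
from h import *
b=cv2.resize(cv2.imread('pics/w2.png')[170:310,176:336],None,fx=4,fy=4,interpolation=2);cv2.imwrite('pics/w2z.png',b)
E
```

```text
(no output)
```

View pics/w2z.png

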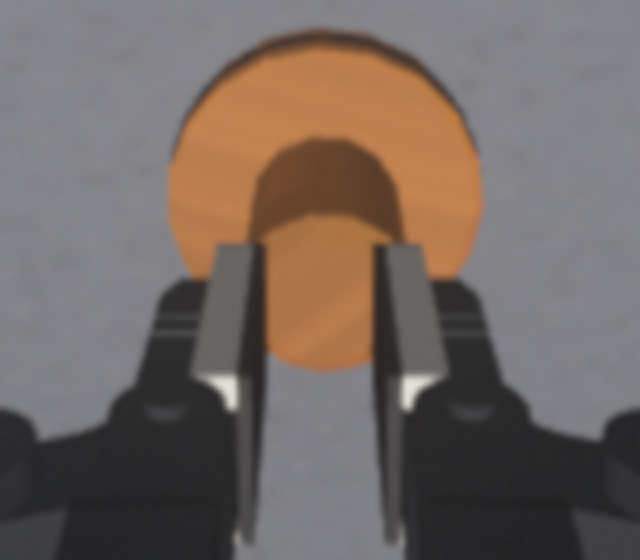

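```bash
python3 - <<'E'
from h import *
for n,us in(('wrist0',(150,158,165,172)),('w1',(165,172,180,186)),('w2',(236,238))):
    d=dict(np.load(f'pics/{n}.npz'));P=cloud(d);z=d['range_z']
    print(n,d['R'][2])
    for u in us:
        print(u,[(v,P[v,u].round(3).tolist(),round(float(z[v,u]),3)) for v in range(228,300,10)])
    c=d['R']@np.array([0,0,0])+d['t']
s=manip.get_state();print(s['position'],s['qpos'])
E
```

```text
wrist0 [ 0.29081862 -0.06895331 -0.9542903 ]
150 [(228, [0.354, 0.146, -0.468], 0.92), (238, [0.354, 0.18, -0.379], 0.833), (248, [0.355, 0.207, -0.31], 0.765), (258, [0.107, 0.515, 0.264], 0.125), (268, [0.108, 0.518, 0.271], 0.117), (278, [0.109, 0.519, 0.277], 0.112), (288, [0.054, 0.576, 0.374], 0.0), (298, [0.117, 0.517, 0.279], 0.112)]
158 [(228, [0.354, 0.18, -0.451], 0.902), (238, [0.355, 0.209, -0.369], 0.821), (248, [0.108, 0.515, 0.253], 0.134), (258, [0.108, 0.518, 0.263], 0.125), (268, [0.11, 0.519, 0.269], 0.12), (278, [0.114, 0.518, 0.27], 0.121), (288, [0.119, 0.517, 0.271], 0.121), (298, [0.123, 0.516, 0.271], 0.122)]
165 [(228, [0.355, 0.207, -0.439], 0.889), (238, [0.354, 0.236, -0.355], 0.806), (248, [0.108, 0.519, 0.254], 0.133), (258, [0.111, 0.519, 0.259], 0.13), (268, [0.116, 0.518, 0.259], 0.131), (278, [0.12, 0.517, 0.261], 0.13), (288, [0.124, 0.516, 0.263], 0.131), (298, [0.129, 0.515, 0.264], 0.131)]
172 [(228, [0.354, 0.235, -0.425], 0.873), (238, [0.355, 0.259, -0.347], 0.797), (248, [0.112, 0.519, 0.248], 0.141), (258, [0.117, 0.518, 0.249], 0.141), (2
[... 1451 characters left out ...]
], 0.196), (238, [0.427, 0.312, 0.067], 0.144), (248, [0.427, 0.312, 0.078], 0.133), (258, [0.426, 0.313, 0.088], 0.124), (268, [0.429, 0.313, 0.092], 0.121), (278, [0.434, 0.311, 0.091], 0.123), (288, [0.439, 0.31, 0.092], 0.124), (298, [0.444, 0.309, 0.092], 0.126)]
238 [(228, [0.432, 0.31, 0.042], 0.169), (238, [0.427, 0.313, 0.067], 0.144), (248, [0.428, 0.313, 0.076], 0.135), (258, [0.427, 0.314, 0.087], 0.124), (268, [0.43, 0.313, 0.091], 0.122), (278, [0.434, 0.313, 0.093], 0.122), (288, [0.439, 0.311, 0.092], 0.124), (298, [0.444, 0.31, 0.092], 0.126)]
[0.43957152 0.32035191 0.04212847] [ 5.02148933e-01  3.88351232e-01  1.82561651e+00 -5.50320718e-04
  9.26796657e-01 -8.42818527e-01]
```

```bash
python3 - <<'E'
from h import *
d=grab('side','side2')
b=cv2.resize(cv2.imread('pics/side2.png')[180:340,180:380],None,fx=4,fy=3.75,interpolation=2);cv2.imwrite('pics/side2z.png',b)
E
```

```text
(no output)
```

View pics/side2z.png

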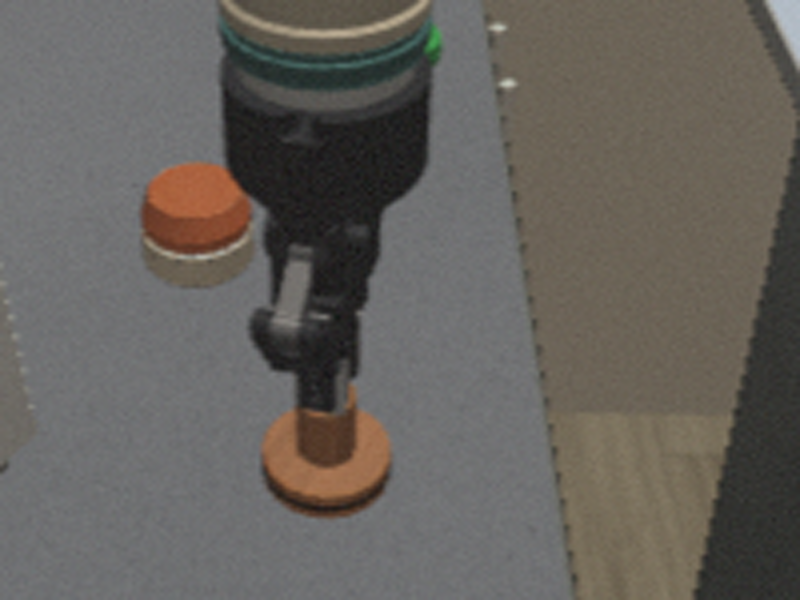

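The pictures disagree with the reported TCP height. The wrist depth puts the fingertips at about z=0.055, on top of the knob, with 6 N upward, and not beside it at 0.025 as the TCP and overhang imply. I'll open and go down in small steps, watching the force and the picture.

Emit:
arm_command:
  commands:
    - [5, [0, 0, 0.5], 0]
    - [5, [0, 0, 0], 0]
    - [5, [0, 0, 0], 0]
    - [5, [0, 0, -0.8], 0]
    - [5, [0, 0, -0.7], 0]
    - [5, [0, 0, 0], 0]

```text
clock: 3.65
position: [0.4381, 0.3198, 0.0296]
ee_rot: [0.553, -0.553, -0.439, 0.442]
contact_force: [0.0, 0.4, 0.5]
width: 0.0498
```

```bash
python3 - <<'E'
from h import *
d=grab('wrist','w3');P=cloud(d);s=manip.get_state();print(s['position'],s['contact_force'],s['width'])
K=d['intrinsics'];print(K[0,0])
print('knob',ray(d,254,250,.054))
m=(P[...,2]>.02)&(P[...,2]<.1)&(P[...,0]<.432)&(P[...,0]>.41)&(d['range_z']>0);m[:, :150]=0;m[:,360:]=0
for sel in (P[...,1]<s['position'][1]-.018,P[...,1]>s['position'][1]+.018):
    q=P[m&sel]; print(np.percentile(q[:,2],[0,1,5]) if len(q) else None)
grab('side','side3')
b=cv2.resize(cv2.imread('pics/side3.png')[210:330,200:320],None,fx=3.2,fy=3.2,interpolation=2)
a=cv2.imread('pics/w3.png')[:,60:440]
cv2.imwrite('pics/w3c.png',np.hstack([a,b]))
E
```

```text
[0.43844662 0.31998794 0.03010587] [-0.8603935   0.22457291 -0.96956349] 0.05019302548303534
276.7134467491609
knob [0.43445863 0.31854667 0.054     ]
[0.02013964 0.04939114 0.05430888]
[0.08893525 0.08894481 0.08933998]
```

View pics/w3c.png

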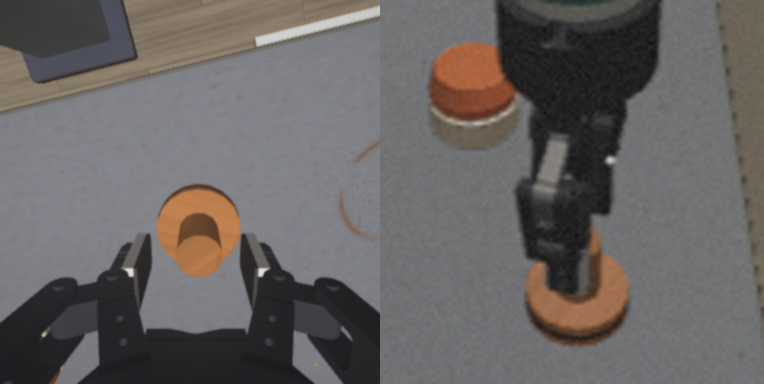

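No contact at a reported TCP z of 0.030. The tips are at about 0.05 on both sides of the knob, which stands at (259,255) in the full wrist frame. I go lower and close.

Emit:
arm_command:
  commands:
    - [5, [0.15, 0.05, -0.5], 0]
    - [5, [0, 0, -0.4], 0]
    - [5, [0, 0, -0.4], 0]
    - [5, [0, 0, 0], 0]
    - [4, [0, 0, 0], 0]
    - [2, [0, 0, 0], 0]
    - [1, [0, 0, 0], 0]
    - [1, [0, 0, 0], 0]
    - [1, [0, 0, 0], 0]

```text
clock: 4.65
position: [0.441, 0.3211, 0.0185]
ee_rot: [-0.553, 0.553, 0.441, -0.44]
contact_force: [0.9, 0.0, 2.2]
width: 0.0244
```

```bash
python3 - <<'E'
from h import *
d=grab('wrist','w4');s=manip.get_state();print(s['position'],s['contact_force'],s['width'])
grab('side','side4')
b=cv2.resize(cv2.imread('pics/side4.png')[210:330,200:320],None,fx=3.2,fy=3.2,interpolation=2)
a=cv2.imread('pics/w4.png')[:,60:440]
cv2.imwrite('pics/w4c.png',np.hstack([a,b]))
E
```

```text
[0.44102086 0.32111602 0.01854214] [-0.54338655  0.19510444  1.68632032] 0.024648187446172577
```

View pics/w4c.png

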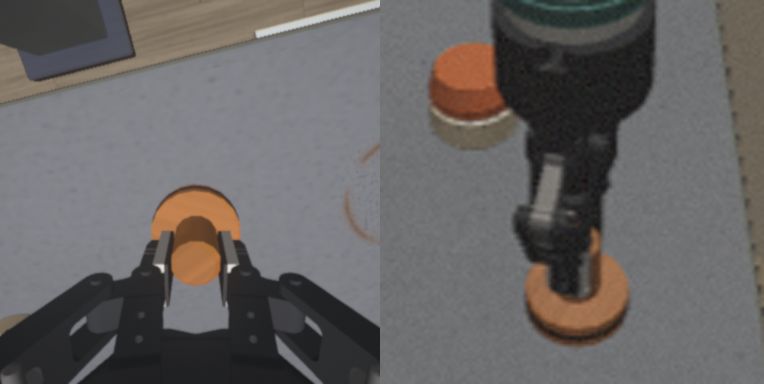

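The knob sits between the pads at a width of 24.6 mm, so it is gripped. I raise the grip force, lift and check.

Emit:
arm_command:
  commands:
    - [1, [0, 0, 0], 0]
    - [1, [0, 0, 1], 0]
    - [1, [0, 0, 2], 0]
    - [1, [0, 0, 3], 0]
    - [1, [0, 0, 3], 0]
    - [1, [0, 0, 2], 0]
    - [1, [0, 0, 0], 0]
  grip_force: 60

```text
clock: 5.45
position: [0.4424, 0.3219, 0.1313]
ee_rot: [-0.553, 0.554, 0.443, -0.438]
contact_force: [-0.1, 0.7, -2.1]
width: 0.024
```

```bash
cat > chk.py <<'E'
import sys
from h import *
n=sys.argv[1]; x0,y0,x1,y1=map(int,sys.argv[2:6])
d=grab('wrist','w'+n);s=manip.get_state();print(s['clock'],s['position'],s['contact_force'],s['width'])
grab('scene','scene'+n)
grab('side','side'+n)
b=cv2.resize(cv2.imread(f'pics/side{n}.png')[y0:y1,x0:x1],(400,384),interpolation=2)
a=cv2.imread(f'pics/w{n}.png')[:,60:460]
cv2.imwrite(f'pics/c{n}.png',np.hstack([a,b]))
E
python3 chk.py 5 180 150 340 310
```

```text
5.5 [0.44121712 0.32117422 0.12930806] [ 0.1903415  -1.24011817 -2.14325291] 0.02413388102053303
```

View pics/c5.png

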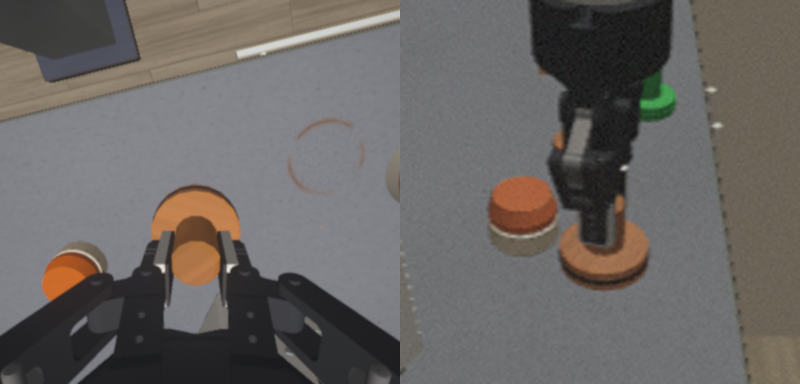

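The stopper is lifted and level, at the same place in the wrist view. Now I carry it to the small well.

Emit:
arm_command:
  commands:
    - [1, [0.1, -2, 0], 0]
    - [1, [0.2, -4, 0], 0]
    - [1, [0.2, -4.4, 0], 0]
    - [1, [0.2, -4.4, 0], 0]
    - [1, [0.2, -4.4, 0], 0]
    - [1, [0.2, -4.4, 0], 0]
    - [1, [0.2, -4.4, 0], 0]
    - [1, [0.2, -4.4, 0], 0]
    - [1, [0.2, -4.4, 0], 0]
    - [1, [0.1, -4, 0], 0]
    - [1, [0, -3.9, 0], 0]
    - [1, [0, 0, 0], 0]

```text
clock: 6.8
position: [0.4584, -0.1304, 0.1267]
ee_rot: [0.554, -0.554, -0.438, 0.44]
contact_force: [-0.3, 0.8, -2.4]
width: 0.0242
```

```bash
python3 chk.py 6 200 80 340 220
```

```text
6.85 [ 0.45777317 -0.12779565  0.12655379] [-0.68799104  1.53625552 -0.60432412] 0.023701799562116942
```

View pics/c6.png

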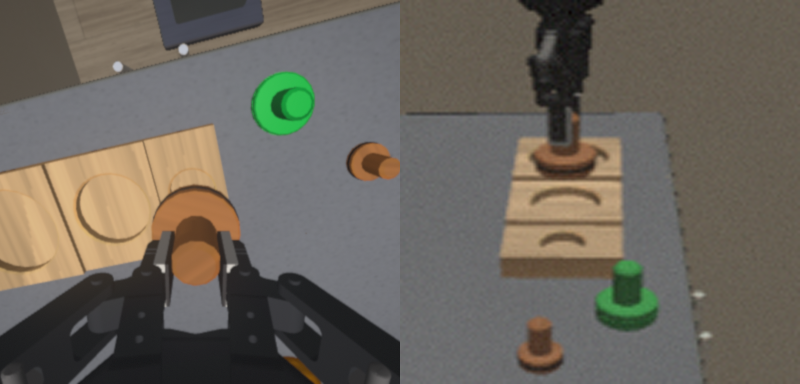

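View pics/w6.png

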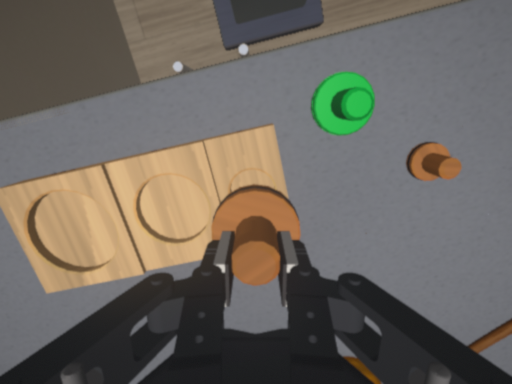

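The wrist view shows the held disc at (256,230), just short of the small well at (248,180), with the middle well at (175,207). I measure the wells and the disc from this view.

```bash
cat > wells.py <<'E'
import sys
from h import *
def wells(tag,yr={'small':(-.165,-.095),'mid':(-.252,-.168)}):
    d=dict(np.load(f'pics/{tag}.npz')); P=cloud(d); ok=d['range_z']>0
    h,w=ok.shape; u,v=np.meshgrid(np.arange(w),np.arange(h)); K,R,t=d['intrinsics'],d['R'],d['t']; c=-R.T@t
    r=np.stack([(u-K[0,2])/K[0,0],(v-K[1,2])/K[1,1],np.ones_like(u,float)],-1)@R
    for nm,zt in(('small',.024),('mid',.030)):
        X=c+r*((zt-c[2])/r[...,2])[...,None]
        m=ok&(P[...,2]<zt-.004)&(P[...,2]>.004)&(abs(X[...,0]-.46)<.05)&(X[...,1]>yr[nm][0])&(X[...,1]<yr[nm][1])
        m=cv2.morphologyEx(m.astype('uint8'),cv2.MORPH_OPEN,np.ones((3,3)))
        N,L,S,C=cv2.connectedComponentsWithStats(m)
        if N<2: continue
        i=1+S[1:,4].argmax(); q=X[L==i][:,:2]*1000
        cc,rad=cv2.minEnclosingCircle(q.astype('float32')); print(tag,nm,len(q),'bboxmid',((q.max(0)+q.min(0))/2).round(1),'ext',np.ptp(q,axis=0).round(1),'circ',np.round(cc,1),round(2*rad,1))
    return d,P,ok
for t in sys.argv[1:]: wells(t)
E
python3 wells.py w6 scene0 side0
python3 - <<'E'
from h import *
d=dict(np.load('pics/w6.npz'));P=cloud(d);hsv=cv2.cvtColor(d['pixels'],cv2.COLOR_RGB2HSV)
m=(P[...,2]>.08)&(P[...,2]<.20)&(hsv[...,1]>110)&(hsv[...,0]<18)&(d['range_z']>0)
q=P[m];q=q[(abs(q[:,1]+.128)<.05)]; print(np.percentile(q[:,2],[1,5,20,50,80,99]))
e=q[q[:,2]<.135];z=np.median(e[:,2]);e=q[abs(q[:,2]-z)<.004];A=np.c_[e[:,:2]-e[:,:2].mean(0),np.ones(len(e))];print('disc z',z,'tilt',np.linalg.lstsq(A,e[:,2],rcond=None)[0],cv2.minEnclosingCircle((e[:,:2]*1000).astype('float32')))
t=q[q[:,2]>q[:,2].max()-.006];print('knob top',t.mean(0),np.ptp(t,axis=0))
E
```

```text
w6 small 545 bboxmid [ 449.9 -135. ] ext [22.1 41.1] circ [ 456.3 -135. ] 41.2
w6 mid 3798 bboxmid [ 459.  -214.7] ext [69.3 69.7] circ [ 459.4 -214.8] 70.8
scene0 small 167 bboxmid [ 460.9 -131.1] ext [41.6 41.1] circ [ 461.2 -132.1] 43.4
scene0 mid 404 bboxmid [ 460.5 -211.7] ext [70.6 67.8] circ [ 460.2 -212. ] 71.7
side0 small 88 bboxmid [ 460.7 -128.1] ext [38.9 34.1] circ [ 460.8 -128. ] 40.6
side0 mid 201 bboxmid [ 460.3 -208.2] ext [65.1 64.9] circ [ 460.9 -207.6] 71.9
[0.11326419 0.12326263 0.12600452 0.12810142 0.16174331 0.16341536]
disc z 0.12627300049282633 tilt [ 0.02643126 -0.00866337  0.12629087] ((456.8963623046875, -131.31019592285156), 27.50845718383789)
knob top [ 0.45598821 -0.13109938  0.16187211] [0.02458304 0.02595117 0.00598405]
```

Emit:
arm_command:
  commands:
    - [1, [0.25, -0.4, -1], 0]
    - [1, [0, 0, -2], 0]
    - [1, [0, 0, -2], 0]
    - [1, [0, 0, -1.5], 0]
    - [1, [0, 0, -0.5], 0]
    - [1, [0, 0, 0], 0]

```text
clock: 7.55
position: [0.4606, -0.1289, 0.0572]
ee_rot: [0.554, -0.552, -0.441, 0.441]
contact_force: [-0.1, -0.5, -0.7]
width: 0.0239
```

```bash
python3 chk.py 7 200 80 340 220; python3 wells.py w7
```

```text
7.6 [ 0.46130611 -0.12938278  0.05798161] [ 0.50393771 -0.74665202 -1.80105581] 0.023722222864817233
w7 mid 6248 bboxmid [ 457.2 -214.1] ext [66.4 69.4] circ [ 458.8 -214. ] 70.4
```

View pics/c7.png

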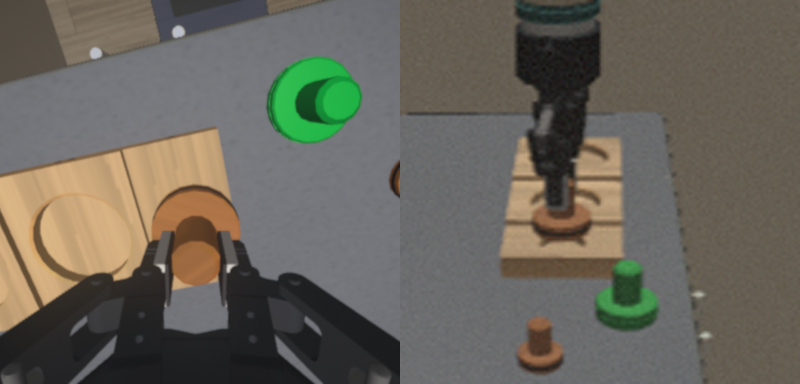

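```bash
cat > disc.py <<'E'
import sys
from h import *
def disc(tag,x,y):
    d=dict(np.load(f'pics/{tag}.npz'));P=cloud(d);hsv=cv2.cvtColor(d['pixels'],cv2.COLOR_RGB2HSV)
    m=(P[...,2]>.025)&(hsv[...,1]>135)&(hsv[...,0]<14)&(d['range_z']>0)&(np.hypot(P[...,0]-x,P[...,1]-y)<.045)
    q=P[m]; kt=np.percentile(q[:,2],98); t=q[abs(q[:,2]-kt)<.004]
    e=q[abs(q[:,2]-(kt-.036))<.005]
    A=np.c_[e[:,:2]-e[:,:2].mean(0),np.ones(len(e))]
    print(tag,'knobtop z',kt.round(4),t.mean(0)[:2].round(4),'disc n',len(e),e[:,2].mean().round(4),np.linalg.lstsq(A,e[:,2],rcond=None)[0][:2].round(3),[np.round(k,1) for k in cv2.minEnclosingCircle((e[:,:2]*1000).astype('float32'))])
for t in sys.argv[3:]: disc(t,float(sys.argv[1]),float(sys.argv[2]))
E
python3 disc.py .46 -.131 w7 scene7 side7
```

```text
w7 knobtop z 0.0937 [ 0.4603 -0.1295] disc n 2233 0.057 [ 0.027 -0.009] [array([ 457.3, -129. ]), np.float64(26.9)]
scene7 knobtop z 0.091 [ 0.4549 -0.131 ] disc n 108 0.0556 [ 0.024 -0.067] [array([ 461.4, -124.8]), np.float64(26.8)]
side7 knobtop z 0.0807 [nan nan] disc n 1 0.0442 [0. 0.] [array([ 470.3, -102.4]), np.float64(0.0)]disc.py:9: RuntimeWarning: Mean of empty slice.
  print(tag,'knobtop z',kt.round(4),t.mean(0)[:2].round(4),'disc n',len(e),e[:,2].mean().round(4),np.linalg.lstsq(A,e[:,2],rcond=None)[0][:2].round(3),[np.round(k,1) for k in cv2.minEnclosingCircle((e[:,:2]*1000).astype('float32'))])
  ret = um.true_divide(
```

Emit:
arm_command:
  commands:
    - [1, [0, -0.4, -0.5], 0]
    - [1, [0, 0, -0.5], 0]
    - [1, [0, 0, -0.3], 0]
    - [1, [0, 0, 0], 0]

```text
clock: 8.1
position: [0.4607, -0.1339, 0.0447]
ee_rot: [0.554, -0.553, -0.44, 0.441]
contact_force: [0.8, 0.6, -1.5]
width: 0.0238
```

Emit:
arm_command:
  commands:
    - [1, [0, 0, -0.15], 0]
    - [1, [0, 0, -0.1], 0]
    - [1, [0, 0, 0], 0]

```text
clock: 8.4
position: [0.4613, -0.1341, 0.0427]
ee_rot: [0.553, -0.553, -0.441, 0.44]
contact_force: [-0.3, 0.7, -2.3]
width: 0.0239
```

```bash
python3 chk.py 8 200 80 340 220; python3 wells.py w8;python3 disc.py .46 -.131 w8 scene8
```

```text
8.45 [ 0.46131331 -0.13407856  0.04275229] [-0.35633904  0.84442034 -1.50337808] 0.023839498622632266
w8 mid 6773 bboxmid [ 456.2 -214.3] ext [64.6 69.5] circ [ 458.7 -213.9] 70.3
w8 knobtop z 0.0792 [ 0.4611 -0.1345] disc n 2210 0.0425 [ 0.025 -0.01 ] [array([ 458.5, -134.1]), np.float64(27.1)]
scene8 knobtop z 0.07 [ 0.4577 -0.1234] disc n 51 0.0347 [ 0.11  -0.168] [array([ 459.4, -129.9]), np.float64(26.9)]
```

View pics/c8.png

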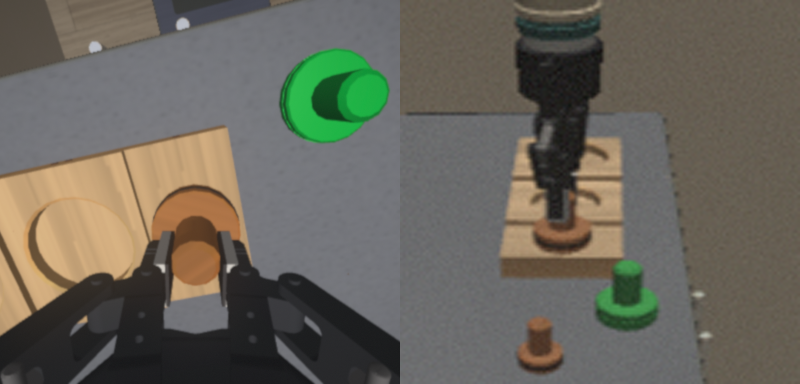

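Disc and well agree to about 1 mm, and the underside is at about 0.0245. I lower to contact and release.

Emit:
arm_command:
  commands:
    - [1, [0, 0, -0.1], 0]
    - [1, [0, 0, -0.1], 0]
    - [1, [0, 0, 0], 0]
    - [1, [0, 0, 0], 0]

```text
clock: 8.95
position: [0.4614, -0.1341, 0.0426]
ee_rot: [-0.553, 0.553, 0.441, -0.44]
contact_force: [-3.3, 1.7, 13.8]
width: 0.024
```

Emit:
arm_command:
  commands:
    - [1, [0, 0, 0], 0]
    - [4.2, [0, 0, 0], 0]
    - [4.2, [0, 0, 0], 0]
    - [4.2, [0, 0, 0], 0]
    - [4.2, [0, 0, 0], 0]
    - [4.2, [0, 0, 0], 0]

```text
clock: 9.55
position: [0.4612, -0.134, 0.0405]
ee_rot: [0.553, -0.553, -0.44, 0.441]
contact_force: [-1.0, 0.8, -0.5]
width: 0.042
```

```bash
python3 chk.py 9 200 80 340 220; python3 wells.py w9;python3 disc.py .46 -.134 w9
```

```text
9.6 [ 0.461184   -0.13402511  0.04053022] [-0.83468745  0.46680658 -0.2190828 ] 0.04228442321437805
w9 mid 6432 bboxmid [ 454.9 -214. ] ext [61.3 68.8] circ [ 458.3 -214.1] 69.1
w9 knobtop z 0.0791 [ 0.4613 -0.1346] disc n 2919 0.0424 [ 0.004 -0.001] [array([ 459.9, -135.1]), np.float64(27.3)]
```

View pics/c9.png

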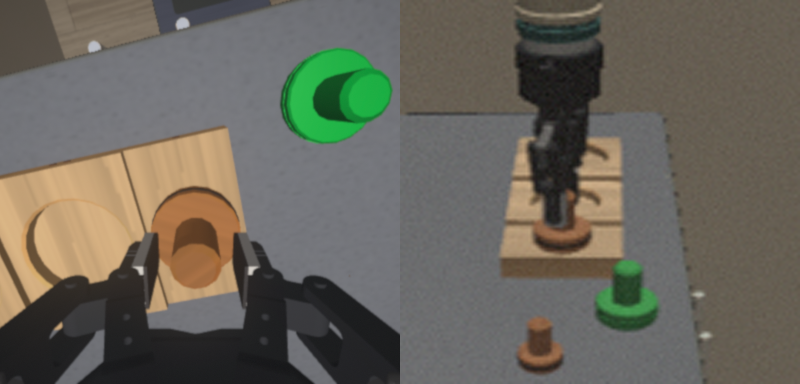

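It rests free and level (tilt 0.004) on the small well, about 1 mm off centre, with the underside at 0.0244, so it does not enter. I regrip and go to the middle well.

Emit:
arm_command:
  commands:
    - [1, [0, 0, 0], 0]
    - [1, [0, 0, 0], 0]
    - [1, [0, 0, 0], 0]
    - [1, [0, 0, 0], 0]
    - [1, [0, 0, 1], 0]
    - [1, [0, 0, 1.5], 0]
    - [1, [0, 0, 1.5], 0]
    - [1, [0, -2.5, 0], 0]
    - [1, [0, -3, 0], 0]
    - [1, [0, -2.4, 0], 0]
    - [1, [0, 0, 0], 0]

```text
clock: 10.8
position: [0.4621, -0.2161, 0.0812]
ee_rot: [-0.553, 0.555, 0.44, -0.44]
contact_force: [0.3, 0.4, -1.9]
width: 0.0237
```

```bash
python3 chk.py 10 200 80 340 220; python3 wells.py w10;python3 disc.py .46 -.214 w10
```

```text
10.85 [ 0.46140402 -0.21422371  0.08094662] [ 0.45737983 -0.03685669 -1.75847848] 0.023808365197608615
w10 small 2191 bboxmid [ 459.8 -136.8] ext [42.3 42.3] circ [ 459.7 -136.9] 43.2
w10 mid 2400 bboxmid [ 449.8 -215.4] ext [51.2 70. ] circ [ 458.1 -215.5] 70.2
w10 knobtop z 0.1194 [ 0.4618 -0.2168] disc n 2106 0.0828 [ 0.021 -0.006] [array([ 459.4, -216.2]), np.float64(27.0)]
```

View pics/c10.png

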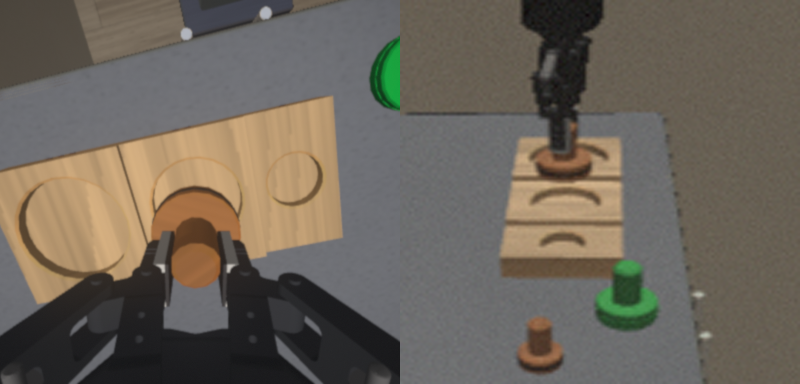

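The disc at (460,-216) mm is within about 1 mm of the middle well, taking the small well, seen whole in this view, plus the 80 mm pitch. I lower it.

Emit:
arm_command:
  commands:
    - [1, [0, 0, -1.5], 0]
    - [1, [0, 0, -1.3], 0]
    - [1, [0, 0, -0.8], 0]
    - [1, [0, 0, -0.4], 0]
    - [1, [0, 0, -0.3], 0]
    - [1, [0, 0, 0], 0]

```text
clock: 11.55
position: [0.4613, -0.2128, 0.0377]
ee_rot: [0.553, -0.553, -0.441, 0.441]
contact_force: [-0.5, 0.3, -1.0]
width: 0.0241
```

Emit:
arm_command:
  commands:
    - [1, [0, 0, -0.2], 0]
    - [1, [0, 0, -0.15], 0]
    - [1, [0, 0, 0], 0]

```text
clock: 11.85
position: [0.4617, -0.2133, 0.035]
ee_rot: [-0.553, 0.554, 0.441, -0.44]
contact_force: [-0.1, 0.9, 1.9]
width: 0.024
```

Emit:
arm_command:
  commands:
    - [1, [0, 0, -0.1], 0]
    - [1, [0, 0, 0], 0]
    - [4.2, [0, 0, 0], 0]
    - [4.2, [0, 0, 0], 0]
    - [4.2, [0, 0, 0], 0]
    - [4.2, [0, 0, 0], 0]
    - [4.2, [0, 0, 0], 0]

```text
clock: 12.55
position: [0.4612, -0.213, 0.033]
ee_rot: [0.553, -0.553, -0.44, 0.441]
contact_force: [-0.7, 0.2, -0.5]
width: 0.0418
```

```bash
python3 chk.py 11 200 80 340 220;python3 wells.py w11;python3 disc.py .46 -.214 w11
```

```text
12.6 [ 0.46122344 -0.21306182  0.03306559] [-0.09091862 -0.02331559  0.51209832] 0.04216866055571092
w11 small 3333 bboxmid [ 459.5 -137.2] ext [42.1 41.8] circ [ 459.4 -137.1] 42.8
w11 mid 2015 bboxmid [ 445.8 -215.5] ext [43.7 70. ] circ [ 458.2 -215.5] 70.0
w11 knobtop z 0.0731 [ 0.4616 -0.214 ] disc n 2862 0.0365 [ 0.004 -0.001] [array([ 460.8, -214.5]), np.float64(27.5)]
```

View pics/c11.png

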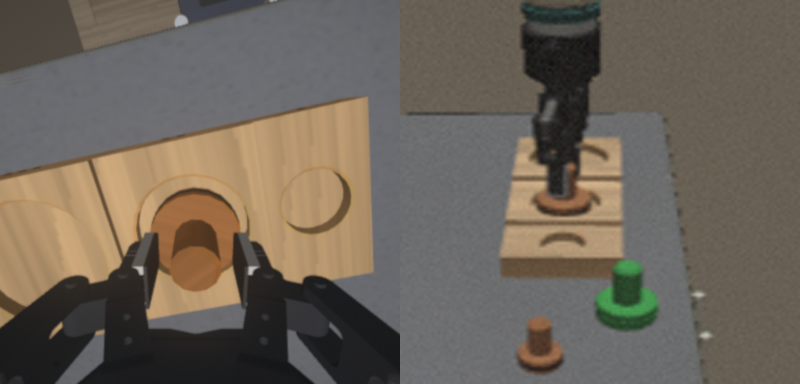

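It has dropped in: disc top 0.0365, so underside 0.0185, on the floor. It is level and about 2 mm off centre. I retract straight up.

Emit:
arm_command:
  commands:
    - [4.2, [0, 0, 1], 0]
    - [4.2, [0, 0, 2], 0]
    - [4.2, [0, 0, 3], 0]
    - [4.2, [0, 0, 4], 0]
    - [4.2, [-1, 1, 4], 0]
    - [4.2, [-3, 2, 2], 0]
    - [4.2, [-3, 2, 0], 0]
    - [4.2, [0, 0, 0], 0]
    - [4.2, [0, 0, 0], 0]

```text
clock: 13.6
position: [0.3911, -0.1629, 0.1942]
ee_rot: [-0.552, 0.554, 0.441, -0.44]
contact_force: [-0.1, -0.7, 0.2]
width: 0.0421
```

```bash
python3 chk.py 12 200 80 340 220;python3 disc.py .46 -.214 w12 scene12; python3 disc.py .4745 .044 scene0 scene12; python3 wells.py w12
```

```text
13.65 [ 0.39181928 -0.16341894  0.19395631] [ 0.47388332 -0.41309751  0.76190138] 0.04150348562998519
w12 knobtop z 0.0731 [ 0.4619 -0.2136] disc n 656 0.0364 [ 0.008 -0.006] [array([ 460.4, -214. ]), np.float64(27.1)]
scene12 knobtop z 0.0716 [ 0.4643 -0.2114] disc n 92 0.0347 [-0.007  0.013] [array([ 463.1, -211.2]), np.float64(26.9)]
scene0 knobtop z 0.0445 [0.4772 0.0427] disc n 0 nan [0. 0.] [array([0., 0.]), np.float64(0.0)]
scene12 knobtop z 0.0458 [0.4774 0.0429] disc n 0 nan [0. 0.] [array([0., 0.]), np.float64(0.0)]
w12 small 816 bboxmid [ 459.8 -136.1] ext [42.2 42.9] circ [ 460. -136.] 43.2
w12 mid 508 bboxmid [ 454.2 -215.1] ext [60.  69.8] circ [ 459.  -215.2] 70.8disc.py:8: RuntimeWarning: Mean of empty slice.
  A=np.c_[e[:,:2]-e[:,:2].mean(0),np.ones(len(e))]
  ret = um.true_divide(
disc.py:9: RuntimeWarning: Mean of empty slice.
  print(tag,'knobtop z',kt.round(4),t.mean(0)[:2].round(4),'disc n',len(e),e[:,2].mean().round(4),np.linalg.lstsq(A,e[:,2],rcond=None)[0][:2].round(3),[np.round(k,1) for k in cv2.minEnclosingCircle((e[:,:2]*1000).astype('float32'))])
  ret = ret.dtype.type(ret / rcount)
```

View pics/c12.png

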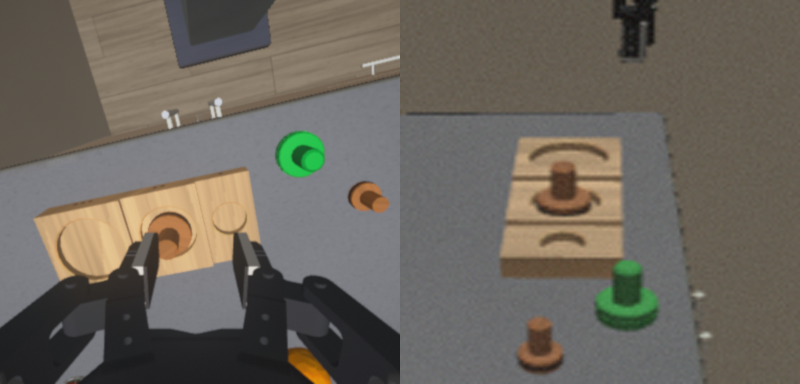

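The stopper stands flat in the middle well, the small stopper has not moved, and the gripper is clear. I hand it in.

```bash
python3 -c "
from rig import manip
print(manip.sign_off())"
```

```text
the job is handed in; nothing more can be done
None
```

The larger stopper is in the middle well. I first rested it free on the small well: level, about 1 mm off centre, underside at about 24 mm, so it did not enter. I then moved it to the middle well, where it dropped in, and handed the job in at about 13.7 s.

- **Last checks:** disc top at 36.4 mm, so the underside is at about 18.4 mm, on the well floor. It is level and about 2 mm off the well's centre, with the gripper clear. The small stopper's knob top moved by under 1 mm between the first and last scene views.
- **Missed first grasp:** the fingers closed on top of the knob, pressing with about 6 N. The pictures put the fingertips about 30 mm higher than the reported TCP and the stated overhang imply. I trusted the cameras, went lower and gripped properly on the second try.
- **Camera disagreement:** the cameras placed the wells up to 7 mm apart along the row. I therefore aligned disc and well within the wrist view alone.

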